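# Change over the filler-rod tube: click one cap home, pull the next one out

### The arm

A 7-joint arm with a two-finger parallel gripper is mounted at the origin on a cart in front of the work surface, level with it; the furniture and walls round the work are solid. World frame = base frame: x ahead of the robot, y to its left, z up, the work surface at z = 0. Lengths are in m, angles in rad, forces in N, time in s.
With the tool pointing down it reaches from about 0.425 to 0.875 m from the base axis. Payload 9.9 kg.
Tool frame: the origin (TCP) lies at the very end of the fingers, on their centre line; the grasp point (between the pads) lies 19 mm behind it; z points along the fingers, y is the line along which they close (so a half turn about z gives the same grasp; the last joint's range is limited). The gripper opens to 85 mm and grips with 20 to 120 N. Pads are 22 mm wide; open, the fingers measure 114 mm over their backs; the gripper's body (76 mm by 85 mm) begins 54 mm behind the grasp point. The pads swing forward as they close: fully open they stand 13 mm farther back than shut.
Start: joints at [1.265, 0.576, 0.025, 1.437, -0.015, 1.129, -0.057], TCP at [0.148, -0.658, 0.231] pointing down, gripper open.
Joint ranges: [-2.76, 2.76], [-0.34, 2.15], [-1.52, 1.57], [0.19, 2.46], [-1.09, 4.23], [0.17, 1.99], [-2.82, 2.82]. Speed limits (rad/s): [2.22, 2.22, 3.01, 3.01, 3.14, 3.14, 3.14].

### API

Orientations are given as a unit quaternion [w, x, y, z].
In Python, from rig import manip gives the robot as it stands.
- The arm moves only by the tool apply_moves, never from a script. Its argument "moves" is one flat list of numbers, 4 for each row, row after row: the shift along the tool's x, y, z in m, then the turn about the tool's z in degrees. In form: [dx, dy, dz, yaw, dx, dy, dz, yaw, ...]. A call has 1 to 12 rows; each row shifts and turns the commanded pose from where the row before left it, along the tool's axes as they then stand; what a row does not reach is not made up. A row lasts 1/12 s, in which the tool goes at most 41.7 mm and 7.16 degrees, less where a joint would pass 70% of its speed; a pose out of reach is approached as far as the arm can. A call with a gripper value outside its range is refused whole. "claw" is the opening, from 0 (shut) to 1 (fully open), set as the call begins (left out, the last holds). The fingers move at their own pace and stop on an object; the grip force is fixed at half the most. Time passes only in rows, so rows that do not move let the fingers close. It gives the time, the measured TCP pose, the force, the opening and the grip force at its end, in the units of the state.
- manip.sense(): the state, without advancing time (a new reading comes with each control period).
- manip.camera(name): name is "scene" or "top" or "wrist"; returns the picture (420x560x3 uint8, blue, green, red); there is no depth.
- manip.camera_model(name): a dict with "fov_y" (degrees; the focal length in pixels is half the picture's height over the tangent of half this angle, whatever the lens; pixels are square), "cx", "cy" (the principal point, pixels), "D" ([k1, k2, p1, p2, k3] as OpenCV has them; the pictures are not rectified), "R" (3x3) and "t" (3): a world point X has camera coordinates R X + t. Camera axes: x right, y down, z forward; pixel columns grow to the right and rows downward; lengths in m; the calibration is good to about 2 mm. A picture is of the moment at which its call begins: read the wrist's pose just before it. camera_model takes no time and is no camera call; for the wrist camera it gives the pose at the moment of the call.
- manip.finish_job(): hands the job in; it is judged then, once.
The state is a dict: "time_s": time; "q": joint angles; "joint_velocities": joint speeds; "joint_efforts": joint torques, N m; "position": TCP position; "tool_rot": TCP orientation; "contact_force": force on the tool from outside, world axes, zero at the start; "torque": the same for the moment, N m; "opening": finger opening in m; "gripper_force": force on a finger pad.
Only numpy, scipy, OpenCV 4.12 (cv2) and the standard library are available. Lean on these libraries where they do the work, as an engineer would, in place of code of your own. Each camera call takes 0.05 s, during which the arm holds its last target. There are 200 camera calls.

### The job

Change over to the next filler-rod tube: first push the cap of the red tube, which was left pulled out, along its tube until it clicks fully home, and only then pull the yellow tube's cap out until it clicks fully open, and let go. Work by feel: the tubes are sprung in their stands and give before a cap snaps over, but never push or pull one so hard that it nears the end of its spring travel. Leave the blue tube shut and the bottle, tin, loupe and screwdriver where they are.

Things in the scene. Friction and masses are not known exactly. Their poses are not given: they have to be found in the camera images.
- red_stand: fixed stand of the red-banded white filler-rod tube (the tube in use: its cap starts pulled out): dark foot plate 116x68x10 mm (long side x), grey collar 39 mm across. Origin: centre of the underside, z up. The 22 mm tube leans 30 degrees from vertical to the stand's -x side (roughly to the robot); its axis runs from (40, 0, 34) mm along (-0.5, 0, 0.866); the collar ends 53 mm along it, the resting tube 122 mm
- red_cap_top (a point): centre of the flat outer end of the red cap, a fluted red cylinder 28 mm in diameter, 35 mm long, captive on the tube's upper end. The point's +z runs outwards along the tube axis (the way the cap pulls), its y is the stand's y. With the tube at rest it lies 130 mm along the axis (147 mm above the bench) when home, 150 mm when pulled out
- red_cap (a joint): slide of the red cap along its tube, m: 0 = home (closed), 0.020 = pulled out to its stop (side window open). A detent holds it at either stop: it resists with a peak of 9 to 13 N (differs each time) about 5 mm from the stop it leaves, then snaps over by itself
- red_tube (a joint): slide of the red tube in its sprung collar along the same axis, m: 0 = rest, + outwards. The soft spring lets the tube give, both ways, some 16 to 24 mm before the cap's detent lets go, and brings it back afterwards. Stay under 31 mm (about 17 N); hard stops at -0.034 and +0.034
- yellow_stand: fixed stand of the yellow-banded white filler-rod tube (the next tube: its cap starts pushed home): dark foot plate 116x68x10 mm (long side x), grey collar 39 mm across. Origin: centre of the underside, z up. The 22 mm tube leans 30 degrees from vertical to the stand's -x side (roughly to the robot); its axis runs from (40, 0, 34) mm along (-0.5, 0, 0.866); the collar ends 53 mm along it, the resting tube 122 mm
- yellow_cap_top (a point): centre of the flat outer end of the yellow cap, a fluted yellow cylinder 28 mm in diameter, 35 mm long, captive on the tube's upper end. The point's +z runs outwards along the tube axis (the way the cap pulls), its y is the stand's y. With the tube at rest it lies 130 mm along the axis (147 mm above the bench) when home, 150 mm when pulled out
- yellow_cap (a joint): slide of the yellow cap along its tube, m: 0 = home (closed), 0.020 = pulled out to its stop (side window open). A detent holds it at either stop: it resists with a peak of 9 to 13 N (differs each time) about 5 mm from the stop it leaves, then snaps over by itself
- yellow_tube (a joint): slide of the yellow tube in its sprung collar along the same axis, m: 0 = rest, + outwards. The soft spring lets the tube give, both ways, some 16 to 24 mm before the cap's detent lets go, and brings it back afterwards. Stay under 31 mm (about 17 N); hard stops at -0.034 and +0.034
- blue_stand: fixed stand of the blue-banded white filler-rod tube (the spare tube: its cap starts pushed home and must stay so): dark foot plate 116x68x10 mm (long side x), grey collar 39 mm across. Origin: centre of the underside, z up. The 22 mm tube leans 30 degrees from vertical to the stand's -x side (roughly to the robot); its axis runs from (40, 0, 34) mm along (-0.5, 0, 0.866); the collar ends 53 mm along it, the resting tube 122 mm
- blue_cap_top (a point): centre of the flat outer end of the blue cap, a fluted blue cylinder 28 mm in diameter, 35 mm long, captive on the tube's upper end. The point's +z runs outwards along the tube axis (the way the cap pulls), its y is the stand's y. With the tube at rest it lies 130 mm along the axis (147 mm above the bench) when home, 150 mm when pulled out
- blue_cap (a joint): slide of the blue cap along its tube, m: 0 = home (closed), 0.020 = pulled out to its stop (side window open). A detent holds it at either stop: it resists with a peak of 9 to 13 N (differs each time) about 5 mm from the stop it leaves, then snaps over by itself
- blue_tube (a joint): slide of the blue tube in its sprung collar along the same axis, m: 0 = rest, + outwards. The soft spring lets the tube give, both ways, some 16 to 24 mm before the cap's detent lets go, and brings it back afterwards. Stay under 31 mm (about 17 N); hard stops at -0.034 and +0.034
- bottle: loose white solvent bottle with a red spout, 47 mm in diameter, 118 mm tall, standing; origin at the centre of its base, z up. Bystander
- tin: loose round grey tin, 53 mm in diameter, 22 mm high; origin at the centre of its base. Bystander
- magnifier: loose black eyepiece loupe, 33 mm in diameter, 30 mm high; origin at the centre of its base. Bystander
- driver: loose screwdriver with a red handle, 24x165x23 mm, lying along its y; origin at the centre of its underside. Bystander

How it is judged:
On the way, in this order (a step that is already met when the one before it is completed fails the run):
1. the red cap is home while the yellow cap is still home too (value of joint red_cap below 0.002 m and value of joint yellow_cap below 0.006 m), for 0.2 s.
2. the yellow cap is pulled out to its stop (value of joint yellow_cap above 0.018 m), for 0.2 s.
At the end, for the whole second after the job is handed in: The red cap is within 2 mm of home, the yellow cap within 2 mm of its out stop, the blue cap within 2 mm of home; all three tubes are back within 4 mm of rest and still; the bottle, tin, loupe and screwdriver are within 30 mm of where they began and the bottle stands upright (value of joint each of red_cap, blue_cap below 0.002 m and value of joint yellow_cap above 0.018 m and value of joint red_tube between -0.004 and 0.004 m and velocity of joint red_tube between -0.01 and 0.01 m/s and value of joint yellow_tube between -0.004 and 0.004 m and velocity of joint yellow_tube between -0.01 and 0.01 m/s and value of joint blue_tube between -0.004 and 0.004 m and velocity of joint blue_tube between -0.01 and 0.01 m/s and distance of each of bottle, tin, magnifier, driver from where it was at the start of the episode below 0.03 m and angle between bottle's own z axis and vertical below 0.2 rad); the robot touches nothing.
It fails at once if the red tube is driven more than 31 mm either way in its sprung collar (stops at 34 mm) (value of joint red_tube below -0.031 m or value of joint red_tube above 0.031 m).
It fails at once if the yellow tube is driven more than 31 mm either way in its sprung collar (stops at 34 mm) (value of joint yellow_tube below -0.031 m or value of joint yellow_tube above 0.031 m).
It fails at once if the blue tube is driven more than 31 mm either way in its sprung collar (stops at 34 mm) (value of joint blue_tube below -0.031 m or value of joint blue_tube above 0.031 m).
It fails at once if the blue cap is pulled more than 8 mm out (value of joint blue_cap above 0.008 m).
It fails at once if the yellow cap is pulled out while the red one is still out (value of joint each of yellow_cap, red_cap above 0.01 m).
It also fails if it takes over 48 s, if anything falls off the work surface, if the arm or the gripper's body presses on something with over 40 N, if the wrist force passes 120 N, or if a joint passes its speed limit or range.

## Working session

There is one attempt and no reset: what is moved stays moved. The work goes in short steps, Python scripts to look and compute and a tool call to move; the robot and the scene stay as the last step left them, time stands still between calls to the robot, and variables do not carry over. Pictures are saved under pics/ and viewed, at most 10 in all, crops included, and the job is handed in when it is done.

Besides the shell and the picture viewer there is one more tool, called after "Emit:" in YAML: its name, and indented under it one key for each argument. apply_moves: Moves the arm, as the interface text tells. Its arguments: {"type":"object","properties":{"moves":{"type":"array","items":{"type":"number"}},"claw":{"type":"number"}},"required":["moves"]}

```bash
mkdir -p pics; python3 - <<'E'
from rig import manip
import cv2,numpy as np
s=manip.sense();print({k:np.round(v,3) for k,v in s.items()})
a=manip.camera("scene");b=manip.camera("top")
cv2.imwrite("pics/scene.png",a);cv2.imwrite("pics/top.png",b)
for n in("scene","top","wrist"):print(n,manip.camera_model(n))
E
```

```text
{'time_s': np.float64(0.0), 'q': array([ 1.265,  0.577,  0.025,  1.438, -0.015,  1.129, -0.057]), 'joint_velocities': array([-0.002, -0.001,  0.   , -0.001,  0.   , -0.002, -0.001]), 'joint_efforts': array([-0.0000e+00, -7.6575e+01,  2.2510e+00, -2.8596e+01,  1.5000e-02,
        1.3000e-02, -0.0000e+00]), 'position': array([ 0.148, -0.658,  0.23 ]), 'tool_rot': array([-0.001,  0.994,  0.111, -0.   ]), 'contact_force': array([-0.361,  0.625, -0.104]), 'torque': array([0.047, 0.037, 0.043]), 'gripper_force': np.float64(0.0), 'opening': np.float64(0.085)}
scene {'fov_y': 48.71768728041108, 'cx': 287.5643841344946, 'cy': 206.74483146982342, 'D': array([-0.06586461,  0.        ,  0.        ,  0.        ,  0.        ]), 'R': array([[ 0.71023189, -0.70394918,  0.00511972],
       [-0.39442109, -0.40394419, -0.82538542],
       [ 0.58309747,  0.58419572, -0.56454646]]), 't': array([-0.40465532,  0.29515935,  0.63940825])}
top {'fov_y': 55.14234756687851, 'cx': 278.9863173702771, 'cy': 206.559605506487, 'D': array([-0.01971577,  0.        ,  0.        ,  0.        ,  0.        ]), 'R': array([[-0.13102507, -0.99136544, -0.00519603],
       [-0.96314854,  0.12853411, -0.23627075],
       [ 0.23489852, -0.02595284, -0.97167337]]), 't': array([0.03396466, 0.54972671, 0.85189809])}
wrist {'fov_y': 64.01075358268052, 'cx': 280.9361082517527, 'cy': 208.06603107763362, 'D': array([-0.07799382,  0.        ,  0.        ,  0.        ,  0.        ]), 'R': array([[ 0.2197883 , -0.97554652, -0.00144505],
       [-0.93676318, -0.21146356,  0.27885105],
       [-0.27233775, -0.05993453, -0.96033328]]), 't': array([-0.67453243, -0.03718375,  0.37873252])}
```

View pics/scene.png

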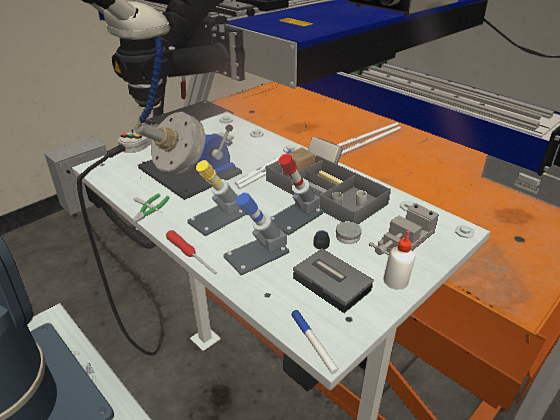

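View pics/top.png

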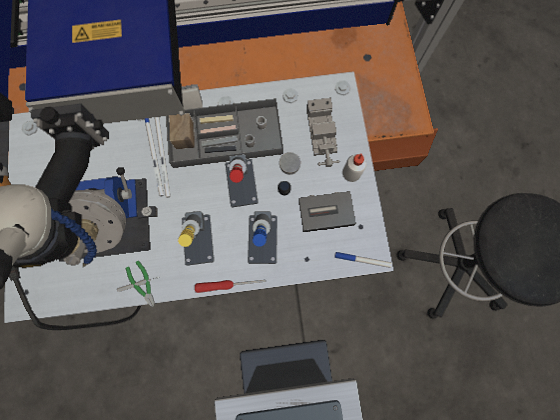

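The scene view shows yellow cap ≈(204,167), blue ≈(246,203) and red (pulled out) ≈(290,162). In the top view they are at (187,238), (260,239) and (237,174), each on a dark foot plate; the bottle is at (354,168). Next I'll triangulate the caps and measure the plate yaw.

```bash
cat > h.py <<'E'
import cv2,numpy as np
def ray(m,uv,shape=(420,560)):
    f=210/np.tan(np.radians(m["fov_y"])/2)
    K=np.array([[f,0,m["cx"]],[0,f,m["cy"]],[0,0,1]])
    p=cv2.undistortPoints(np.array(uv,float).reshape(-1,1,2),K,m["D"]).reshape(-1,2)
    d=np.c_[p,np.ones(len(p))]@m["R"]
    return -m["R"].T@m["t"],d/np.linalg.norm(d,axis=1)[:,None]
def plane(m,uv,z):
    c,d=ray(m,uv);return c+d*((z-c[2])/d[:,2])[:,None]
def tri(ms,uvs):
    A=0;b=0;L=[]
    for m,u in zip(ms,uvs):
        c,d=ray(m,[u]);P=np.eye(3)-np.outer(d[0],d[0]);A=A+P;b=b+P@c;L.append((P,c))
    X=np.linalg.solve(A,b);return X,[np.linalg.norm(P@(X-c)) for P,c in L]
HUE={"red":[(0,8),(172,180)],"yellow":[(20,33)],"blue":[(105,125)]}
def mask(im,c,sat=130):
    h=cv2.cvtColor(im,cv2.COLOR_BGR2HSV);o=0
    for a,b in HUE[c]:o=o|cv2.inRange(h,(a,sat,60),(b,255,255))
    return o
def blobs(im,c,near,r=30):
    n,l,s,ce=cv2.connectedComponentsWithStats(mask(im,c))
    return [(s[i,4],tuple(s[i,:4]),ce[i].round(1)) for i in range(1,n) if s[i,4]>8 and np.hypot(*(ce[i]-near))<r]
E
python3 - <<'E'
from h import *
from rig import manip
a=cv2.imread("pics/scene.png");b=cv2.imread("pics/top.png")
ms,mt=manip.camera_model("scene"),manip.camera_model("top")
N={"red":((290,162),(237,174)),"yellow":((204,167),(187,238)),"blue":((246,203),(260,239))}
for c,(p,q) in N.items():
    A=blobs(a,c,p);B=blobs(b,c,q);print(c,A,B)
    A=max(A,key=lambda t:t[0]);B=max(B,key=lambda t:t[0])
    print(" tri",tri((ms,mt),(A[2],B[2])))
    h=cv2.cvtColor(b,cv2.COLOR_BGR2HSV)
    x,y=q;m=np.zeros(b.shape[:2],np.uint8);m[y-45:y+45,x-30:x+40]=cv2.inRange(h,(0,0,0),(179,255,90))[y-45:y+45,x-30:x+40]
    cn,_=cv2.findContours(m,cv2.RETR_EXTERNAL,cv2.CHAIN_APPROX_NONE)
    cn=max(cn,key=cv2.contourArea)
    P=plane(mt,cn.reshape(-1,2),.01)[:,:2].astype(np.float32)
    r=cv2.minAreaRect(P);print(" plate",r, len(cn))
v=np.vstack([np.hstack([cv2.resize(b[130:300,150:290],None,fx=3,fy=3),cv2.resize(a[140:280,180:320],(380,510))])]);cv2.imwrite("pics/c1.png",v);print(v.shape)
s=manip.sense();print(s["tool_rot"])
E
```

```text
red [(np.int32(244), (np.int32(279), np.int32(154), np.int32(18), np.int32(20)), array([287.4, 163.4])), (np.int32(34), (np.int32(294), np.int32(177), np.int32(9), np.int32(9)), array([298.9, 182.4]))] [(np.int32(165), (np.int32(230), np.int32(167), np.int32(13), np.int32(16)), array([236.2, 174.5]))]
 tri (array([0.61045287, 0.0435091 , 0.15042312]), [np.float64(0.0006381823062029505), np.float64(0.0006381823062027909)])
 plate ((0.6459163427352905, 0.036659859120845795), (0.17517362534999847, 0.13714085519313812), 88.84800720214844) 259
yellow [(np.int32(248), (np.int32(196), np.int32(160), np.int32(20), np.int32(20)), array([205.3, 169.8])), (np.int32(30), (np.int32(214), np.int32(178), np.int32(7), np.int32(9)), array([217.3, 182.4]))] [(np.int32(209), (np.int32(179), np.int32(226), np.int32(15), np.int32(21)), array([186. , 236.6]))]
 tri (array([0.49441077, 0.16334967, 0.13323892]), [np.float64(0.0007245878039115657), np.float64(0.0007245878039117015)])
 plate ((0.5119895935058594, 0.16334699094295502), (0.06689318269491196, 0.12011746317148209), 89.8362045288086) 149
blue [(np.int32(165), (np.int32(236), np.int32(193), np.int32(22), np.int32(21)), array([245.7, 200.9])), (np.int32(30), (np.int32(257), np.int32(212), np.int32(6), np.int32(9)), array([259.9, 216.3]))] [(np.int32(11), (np.int32(257), np.int32(226), np.int32(8), np.int32(2)), array([260.6, 226.5])), (np.int32(195), (np.int32(253), np.int32(229), np.int32(14), np.int32(18)), array([259.3, 237.3]))]
 tri (array([0.47283361, 0.01181189, 0.13869996]), [np.float64(0.0002485810009605266), np.float64(0.0002485810009605494)])
 plate ((0.4913693070411682, 0.009829320013523102), (0.0653977170586586, 0.1182815283536911), 81.71691131591797) 160
(510, 800, 3)
[-7.26968662e-04  9.93854611e-01  1.10690858e-01 -1.35462317e-04]
```

View pics/c1.png

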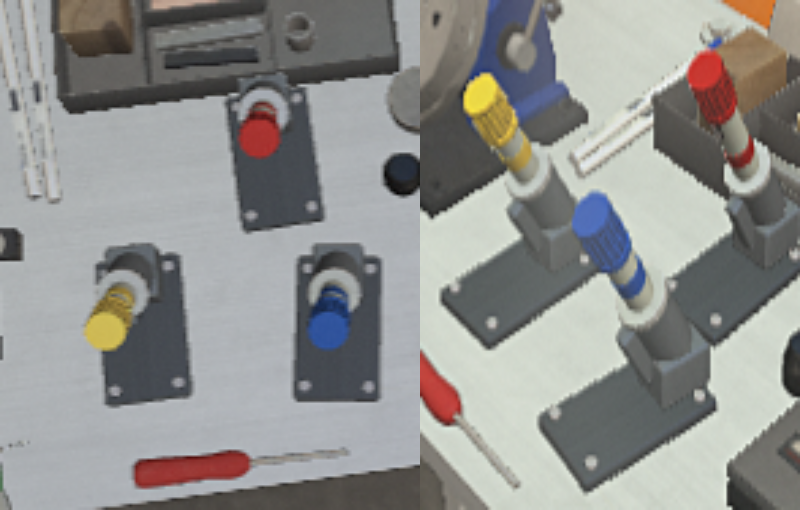

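The crop shows each plate's screws clearly: red (252,214), (313,206), (296,98); yellow (115,390), (178,382), (169,266); blue (306,387), (367,386), (370,268). From these I can get the stand yaws and the cap poses.

```bash
python3 - <<'E'
from h import *
from rig import manip
from scipy.spatial.transform import Rotation as R
mt=manip.camera_model("top")
S={"red":[(252,214),(313,206),(296,98)],"yellow":[(115,390),(178,382),(169,266)],"blue":[(306,387),(367,386),(370,268)]}
for c,p in S.items():
    P=plane(mt,np.array(p)/3+[150,130],.012)[:,:2]
    l,r,b=P; y1=np.arctan2(*(b-r)[::-1]); w=l-r; y2=np.arctan2(-w[0],w[1]); cen=(l+b)/2
    yaw=(y1*2+y2)/3
    print(c,np.degrees([y1,y2,yaw]),"centre",cen, np.linalg.norm(b-r),np.linalg.norm(w))
    for s in (112.5,132.5):
        ax=.040-.5*s/1000; print("  cap centre",s,cen+ax*np.array([np.cos(yaw),np.sin(yaw)]),.034+.866*s/1000)
s=manip.sense();w,x,y,z=s["tool_rot"];print(R.from_quat([x,y,z,w]).as_matrix().round(3))
E
```

```text
red [1.94588542 0.12399923 1.33859002] centre [0.63687142 0.0432083 ] 0.0939344049597158 0.04978376590381233
  cap centre 112.5 [0.62062586 0.04282868] 0.13142500000000001
  cap centre 132.5 [0.61062859 0.04259508] 0.14874500000000002
yellow [-0.78250142 -0.25486936 -0.60662407] centre [0.50917802 0.16254654] 0.09359562768667344 0.049616264851158415
  cap centre 112.5 [0.49292893 0.16271858] 0.13142500000000001
  cap centre 132.5 [0.48292949 0.16282445] 0.14874500000000002
blue [-8.76733295 -6.61187429 -8.04884673] centre [0.48909179 0.00835797] 0.09431961830400058 0.047745333244479986
  cap centre 112.5 [0.47300186 0.01063326] 0.13142500000000001
  cap centre 132.5 [0.46310037 0.01203343] 0.14874500000000002
[[ 0.975  0.22  -0.   ]
 [ 0.22  -0.975  0.001]
 [-0.    -0.001 -1.   ]]
```

Emit:
apply_moves:
  moves: [0, 0, -0.01, 5.7, 0, 0, -0.01, 5.7, 0.02, -0.029, 0, 0, 0.02, -0.029, 0, 0, 0.02, -0.029, 0, 0, 0.02, -0.029, 0, 0, 0.02, -0.029, 0, 0, 0.02, -0.029, 0, 0, 0.02, -0.029, 0, 0, 0.02, -0.029, 0, 0, 0.02, -0.029, 0, 0, 0.02, -0.029, 0, 0]
  claw: 1

```text
time_s: 1.1
position: [0.3423, -0.3623, 0.2512]
tool_rot: [-0.0, 1.0, 0.011, -0.0]
contact_force: [0.3, 0.1, 0.3]
opening: 0.0853
gripper_force: 0.0
```

Emit:
apply_moves:
  moves: [0.023, -0.033, 0, 0, 0.023, -0.033, 0, 0, 0.023, -0.033, 0, 0, 0.023, -0.033, 0, 0, 0.023, -0.033, 0, 0, 0.023, -0.033, 0, 0, 0.023, -0.033, 0, 0, 0.023, -0.033, 0, 0, 0.023, -0.033, 0, 0, 0.023, -0.033, 0, 0, 0.023, -0.033, 0, 0, 0, 0, 0, 0]

```text
time_s: 2.1
position: [0.5894, 0.014, 0.2505]
tool_rot: [-0.003, 1.0, 0.016, 0.001]
contact_force: [-1.2, 0.7, -1.2]
opening: 0.0852
gripper_force: 0.0
```

Emit:
apply_moves:
  moves: [0.01, -0.0145, 0, 0, 0.01, -0.0145, 0, 0, 0, 0, 0, 0, 0, 0, 0, 0]

```text
time_s: 2.43
position: [0.6056, 0.0349, 0.2507]
tool_rot: [-0.0, 1.0, 0.012, -0.001]
contact_force: [0.1, -0.9, 0.4]
opening: 0.0855
gripper_force: 0.0
```

```bash
python3 - <<'E'
from h import *
from rig import manip
s=manip.sense();print(s["position"],s["q"],s["tool_rot"],s["contact_force"])
m=manip.camera_model("wrist");a=manip.camera("wrist");cv2.imwrite("pics/w1.png",a)
f=210/np.tan(np.radians(m["fov_y"])/2)
for c in("red","yellow","blue"):
    for b in blobs(a,c,(280,210),400):
        if b[0]>150: print(c,b,plane(m,[b[2]],.150)[0])
t=manip.camera("top");b=max(blobs(t,"red",(236,174)),default=0);print(b)
E
```

```text
[0.60562828 0.03487525 0.25070348] [-0.04654274  0.45789265 -0.13629438  1.59480016  0.06728469  1.09452704
 -1.74615321] [-7.50332732e-05  9.99924623e-01  1.22663978e-02 -5.27110311e-04] [ 0.05039249 -0.9164237   0.39030183]
red (np.int32(170), (np.int32(260), np.int32(139), np.int32(26), np.int32(17)), array([274. , 145.1])) [0.65161492 0.04049657 0.15      ]
red (np.int32(182), (np.int32(549), np.int32(161), np.int32(11), np.int32(25)), array([555.5, 173.9])) [ 0.63758091 -0.17830876  0.15      ]
red (np.int32(1733), (np.int32(252), np.int32(172), np.int32(38), np.int32(57)), array([271.7, 201.4])) [0.60977735 0.04143316 0.15      ]
red (np.int32(871), (np.int32(171), np.int32(321), np.int32(67), np.int32(17)), array([204. , 329.2])) [0.49511833 0.097631   0.15      ]
blue (np.int32(2897), (np.int32(0), np.int32(108), np.int32(56), np.int32(82)), array([ 29.7, 147.6])) [0.64755815 0.22466007 0.15      ]
blue (np.int32(1014), (np.int32(288), np.int32(316), np.int32(31), np.int32(47)), array([306. , 340.7])) [0.48587272 0.0098243  0.15      ]
0
```

View pics/w1.png

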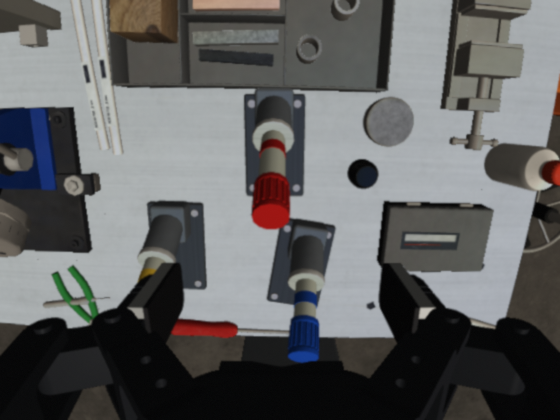

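The wrist view shows the red cap centred at (271,201), which puts y at about 0.042, matching the other two views. The bin and the blue cap are clear of the fingers, so I'll descend.

Emit:
apply_moves:
  moves: [0.0035, -0.007, 0, 0, 0, 0, 0.02, 0, 0, 0, 0.02, 0, 0, 0, 0.02, 0, 0, 0, 0.02, 0, 0, 0, 0.02, 0, 0, 0, 0.0187, 0, 0, 0, 0, 0, 0, 0, 0, 0, 0, 0, 0, 0]

```text
time_s: 3.37
position: [0.6098, 0.0412, 0.1337]
tool_rot: [-0.0, 1.0, 0.011, 0.001]
contact_force: [-0.0, -0.2, 0.5]
opening: 0.0852
gripper_force: 0.0
```

Close.

Emit:
apply_moves:
  moves: [0, 0, 0, 0, 0, 0, 0, 0, 0, 0, 0, 0, 0, 0, 0, 0, 0, 0, 0, 0, 0, 0, 0, 0, 0, 0, 0, 0, 0, 0, 0, 0, 0, 0, 0, 0, 0, 0, 0, 0]
  claw: 0

```text
time_s: 4.2
position: [0.6096, 0.0424, 0.1329]
tool_rot: [-0.001, 1.0, 0.012, 0.001]
contact_force: [1.3, 5.5, 1.0]
opening: 0.0259
gripper_force: 59.2
```

Emit:
apply_moves:
  moves: [0.0015, 0, 0.0026, 0, 0.0015, 0, 0.0026, 0, 0.0015, 0, 0.0026, 0, 0.0015, 0, 0.0026, 0, 0.0015, 0, 0.0026, 0, 0, 0, 0, 0, 0, 0, 0, 0, 0, 0, 0, 0]

```text
time_s: 4.87
position: [0.6168, 0.0425, 0.1203]
tool_rot: [-0.001, 1.0, 0.012, 0.0]
contact_force: [-1.8, 5.6, 7.9]
opening: 0.0261
gripper_force: 59.6
```

Emit:
apply_moves:
  moves: [0.001, 0, 0.00173, 0, 0.001, 0, 0.00173, 0, 0.001, 0, 0.00173, 0, 0, 0, 0, 0, 0, 0, 0, 0]

```text
time_s: 5.28
position: [0.6197, 0.0426, 0.1153]
tool_rot: [-0.001, 1.0, 0.012, 0.0]
contact_force: [-2.4, 5.5, 10.3]
opening: 0.0263
gripper_force: 59.7
```

Emit:
apply_moves:
  moves: [0.001, 0, 0.00173, 0, 0.001, 0, 0.00173, 0, 0, 0, 0, 0, 0, 0, 0, 0]

```text
time_s: 5.62
position: [0.6216, 0.0426, 0.1119]
tool_rot: [-0.001, 1.0, 0.012, 0.0]
contact_force: [-3.7, 5.0, 11.2]
opening: 0.0259
gripper_force: 59.9
```

Emit:
apply_moves:
  moves: [0.001, 0, 0.00173, 0, 0, 0, 0, 0, 0, 0, 0, 0]

```text
time_s: 5.87
position: [0.6228, 0.0432, 0.11]
tool_rot: [-0.001, 1.0, 0.012, 0.0]
contact_force: [-0.4, 4.3, 3.7]
opening: 0.0262
gripper_force: 60.8
```

Emit:
apply_moves:
  moves: [0.001, 0, 0.00173, 0, 0, 0, 0, 0, 0, 0, 0, 0]

```text
time_s: 6.12
position: [0.6239, 0.0431, 0.108]
tool_rot: [-0.001, 1.0, 0.012, 0.0]
contact_force: [-1.0, 5.7, 4.6]
opening: 0.0257
gripper_force: 60.9
```

Snapped: the axial force fell from about 12 N to 4 N. Next I'll ease back 7 mm, release, and rise.

Emit:
apply_moves:
  moves: [-0.0018, 0, -0.003, 0, -0.0018, 0, -0.003, 0, 0, 0, 0, 0, 0, 0, 0, 0]

```text
time_s: 6.45
position: [0.6204, 0.0431, 0.114]
tool_rot: [-0.001, 1.0, 0.012, 0.001]
contact_force: [0.6, 5.8, 2.1]
opening: 0.026
gripper_force: 60.6
```

Emit:
apply_moves:
  moves: [0, 0, 0, 0, 0, 0, 0, 0, 0, 0, 0, 0, 0, 0, 0, 0, 0, 0, 0, 0, 0, 0, 0, 0, 0, 0, 0, 0, 0, 0, 0, 0, 0, 0, 0, 0]
  claw: 1

```text
time_s: 7.2
position: [0.62, 0.0414, 0.1135]
tool_rot: [0.0, 1.0, 0.011, -0.0]
contact_force: [0.2, -0.9, 0.5]
opening: 0.0854
gripper_force: 0.0
```

Emit:
apply_moves:
  moves: [0, 0, -0.02, 0, 0, 0, -0.02, 0, 0, 0, -0.02, 0, 0, 0, -0.02, 0, 0, 0, -0.02, 0, 0, 0, -0.02, 0, 0, 0, -0.015, 0, 0, 0, 0, 0, 0, 0, 0, 0]

```text
time_s: 7.95
position: [0.6203, 0.0415, 0.2491]
tool_rot: [-0.0, 1.0, 0.011, 0.001]
contact_force: [-0.3, -0.9, -0.0]
opening: 0.0856
gripper_force: 0.0
```

```bash
python3 - <<'E'
from h import *
from rig import manip
s=manip.sense();print(s["position"],s["opening"])
m=manip.camera_model("wrist");a=manip.camera("wrist");cv2.imwrite("pics/w2.png",a)
for b in blobs(a,"red",(280,210),100):print(b,plane(m,[b[2]],.131)[0])
b=manip.camera("scene");cv2.imwrite("pics/s2.png",b[120:300,140:360])
ms=manip.camera_model("scene");A=max(blobs(b,"red",(290,165)));print(A)
B=max(blobs(a,"red",(280,210),100));print(tri((ms,m),(A[2],B[2])))
cv2.imwrite("pics/c2.png",np.hstack([cv2.resize(b[130:290,170:330],(400,400)),cv2.resize(a[110:310,180:380],(400,400))]))
E
```

```text
[0.62033726 0.04152313 0.24914932] 0.0855571639994327
(np.int32(177), (np.int32(267), np.int32(157), np.int32(26), np.int32(17)), array([281.3, 163.3])) [0.65099107 0.04146594 0.131     ]
(np.int32(1515), (np.int32(262), np.int32(175), np.int32(36), np.int32(54)), array([280.2, 202.5])) [0.61933447 0.04162731 0.131     ]
(np.int32(251), (np.int32(282), np.int32(159), np.int32(18), np.int32(21)), array([290.5, 168.9]))
(array([0.61986729, 0.04212299, 0.13452618]), [np.float64(0.0006310612311163396), np.float64(0.0006310612311163013)])
```

View pics/c2.png

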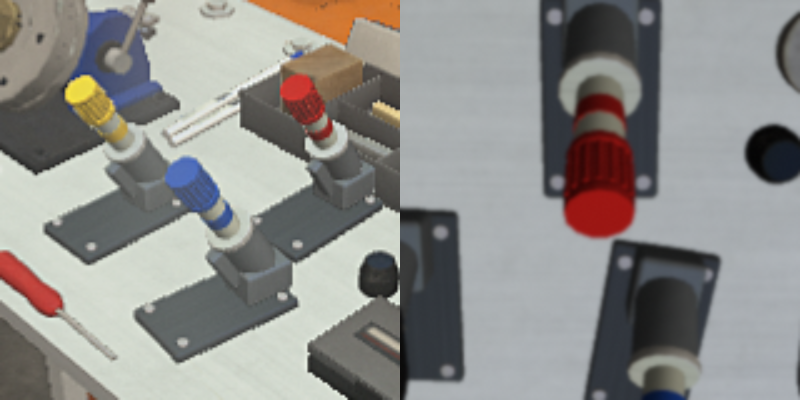

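The red cap is fully home, with no white gap between cap and tube end, and the tube is back at rest. Yellow (85,95) and blue (185,185) in the left half are still shut. I'll move over yellow.

Emit:
apply_moves:
  moves: [0, 0, 0, 1.9, -0.0214, -0.02, 0, 0, -0.0214, -0.02, 0, 0, -0.0214, -0.02, 0, 0, -0.0214, -0.02, 0, 0, -0.0214, -0.02, 0, 0, -0.0214, -0.02, 0, 0, 0, 0, 0, 0, 0, 0, 0, 0, 0, 0, 0, 0]

```text
time_s: 8.88
position: [0.493, 0.1623, 0.2479]
tool_rot: [0.0, 1.0, -0.005, -0.0]
contact_force: [0.7, -0.2, -0.2]
opening: 0.0857
gripper_force: 0.0
```

```bash
python3 - <<'E'
from h import *
from rig import manip
s=manip.sense();print(s["position"],s["tool_rot"],s["q"])
m=manip.camera_model("wrist");a=manip.camera("wrist");cv2.imwrite("pics/w3.png",a)
for b in blobs(a,"yellow",(280,210),150):print(b,plane(m,[b[2]],.134)[0])
E
```

```text
[0.4929545  0.16228115 0.24790764] [ 3.86789725e-04  9.99986535e-01 -5.16288144e-03 -3.54655138e-04] [-0.28505776  0.33102465 -0.16860444  1.81563966  0.06526931  1.00123837
 -2.0610758 ]
(np.int32(231), (np.int32(268), np.int32(156), np.int32(26), np.int32(18)), array([280.3, 162.5])) [0.52460917 0.16184371 0.134     ]
(np.int32(1658), (np.int32(263), np.int32(174), np.int32(36), np.int32(54)), array([280.6, 201.3])) [0.49383668 0.16194687 0.134     ]
```

View pics/w3.png

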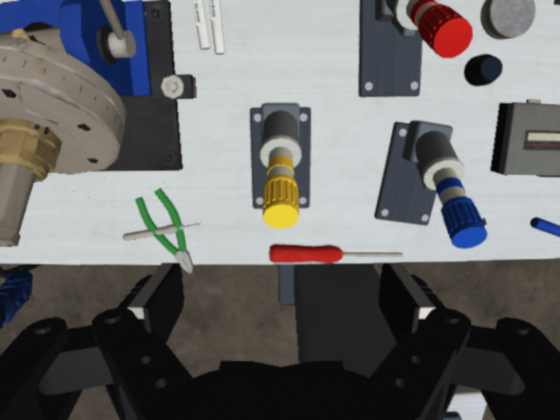

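The yellow cap is centred under the gripper at (281,201) with its axis in line. I'll descend and grip.

Emit:
apply_moves:
  moves: [0, 0, 0.02, 0, 0, 0, 0.02, 0, 0, 0, 0.02, 0, 0, 0, 0.02, 0, 0, 0, 0.02, 0, 0, 0, 0.02, 0, 0, 0, 0.0155, 0, 0, 0, 0, 0, 0, 0, 0, 0, 0, 0, 0, 0]

```text
time_s: 9.77
position: [0.4937, 0.1624, 0.1135]
tool_rot: [-0.0, 1.0, -0.006, 0.0]
contact_force: [0.5, 0.2, 0.2]
opening: 0.0854
gripper_force: 0.0
```

Emit:
apply_moves:
  moves: [0, 0, 0, 0, 0, 0, 0, 0, 0, 0, 0, 0, 0, 0, 0, 0, 0, 0, 0, 0, 0, 0, 0, 0, 0, 0, 0, 0, 0, 0, 0, 0, 0, 0, 0, 0, 0, 0, 0, 0]
  claw: 0

```text
time_s: 10.6
position: [0.4932, 0.1628, 0.1131]
tool_rot: [-0.0, 1.0, -0.005, 0.0]
contact_force: [1.7, -1.4, 1.6]
opening: 0.0263
gripper_force: 58.9
```

Emit:
apply_moves:
  moves: [-0.0015, 0, -0.0026, 0, -0.0015, 0, -0.0026, 0, -0.0015, 0, -0.0026, 0, -0.0015, 0, -0.0026, 0, -0.0015, 0, -0.0026, 0, 0, 0, 0, 0, 0, 0, 0, 0, 0, 0, 0, 0]

```text
time_s: 11.27
position: [0.4857, 0.1628, 0.1261]
tool_rot: [-0.0, 1.0, -0.005, 0.0]
contact_force: [6.0, -1.3, -4.8]
opening: 0.0266
gripper_force: 59.2
```

Emit:
apply_moves:
  moves: [-0.001, 0, -0.00173, 0, -0.001, 0, -0.00173, 0, 0, 0, 0, 0, 0, 0, 0, 0]

```text
time_s: 11.6
position: [0.4838, 0.1628, 0.1295]
tool_rot: [-0.0, 1.0, -0.005, 0.0]
contact_force: [6.7, -1.6, -7.2]
opening: 0.0266
gripper_force: 59.3
```

Emit:
apply_moves:
  moves: [-0.001, 0, -0.00173, 0, -0.001, 0, -0.00173, 0, 0, 0, 0, 0, 0, 0, 0, 0]

```text
time_s: 11.93
position: [0.4818, 0.1628, 0.1329]
tool_rot: [-0.0, 1.0, -0.005, 0.0]
contact_force: [6.8, -1.6, -7.8]
opening: 0.0261
gripper_force: 59.4
```

Emit:
apply_moves:
  moves: [-0.001, 0, -0.00173, 0, 0, 0, 0, 0, 0, 0, 0, 0]

```text
time_s: 12.18
position: [0.4808, 0.1628, 0.1346]
tool_rot: [-0.0, 1.0, -0.005, 0.0]
contact_force: [7.6, -2.1, -7.9]
opening: 0.0261
gripper_force: 59.4
```

Emit:
apply_moves:
  moves: [-0.001, 0, -0.00173, 0, 0, 0, 0, 0, 0, 0, 0, 0]

```text
time_s: 12.43
position: [0.4796, 0.1628, 0.1366]
tool_rot: [-0.0, 1.0, -0.005, 0.0]
contact_force: [4.0, -1.3, -1.7]
opening: 0.026
gripper_force: 65.6
```

Emit:
apply_moves:
  moves: [-0.0005, 0, -0.00087, 0, 0, 0, 0, 0, 0, 0, 0, 0]

```text
time_s: 12.68
position: [0.4791, 0.1628, 0.1375]
tool_rot: [-0.0, 1.0, -0.005, 0.0]
contact_force: [5.2, -1.7, -2.1]
opening: 0.0262
gripper_force: 65.6
```

Snapped open. Next I'll ease back 6 mm, release, rise, and check.

Emit:
apply_moves:
  moves: [0.0015, 0, 0.0026, 0, 0.0015, 0, 0.0026, 0, 0, 0, 0, 0, 0, 0, 0, 0, 0, 0, 0, 0]

```text
time_s: 13.1
position: [0.4821, 0.1628, 0.1321]
tool_rot: [-0.0, 1.0, -0.005, 0.0]
contact_force: [4.6, -2.2, 2.5]
opening: 0.026
gripper_force: 65.9
```

Emit:
apply_moves:
  moves: [0, 0, 0, 0, 0, 0, 0, 0, 0, 0, 0, 0, 0, 0, 0, 0, 0, 0, 0, 0, 0, 0, 0, 0, 0, 0, 0, 0, 0, 0, 0, 0, 0, 0, 0, 0]
  claw: 1

```text
time_s: 13.85
position: [0.4819, 0.1629, 0.132]
tool_rot: [-0.0, 1.0, -0.005, -0.0]
contact_force: [-0.8, 0.4, 0.3]
opening: 0.0851
gripper_force: 0.0
```

Emit:
apply_moves:
  moves: [0, 0, -0.02, 0, 0, 0, -0.02, 0, 0, 0, -0.02, 0, 0, 0, -0.02, 0, 0, 0, -0.02, 0, 0, 0, -0.02, 0, 0, 0, 0, 0, 0, 0, 0, 0, 0, 0, 0, 0]

```text
time_s: 14.6
position: [0.4816, 0.1627, 0.2516]
tool_rot: [0.0, 1.0, -0.005, -0.0]
contact_force: [-0.3, -0.5, -0.5]
opening: 0.0858
gripper_force: 0.0
```

```bash
python3 - <<'E'
from h import *
from rig import manip
s=manip.sense();print(s["position"],s["contact_force"])
m=manip.camera_model("wrist");a=manip.camera("wrist");b=manip.camera("scene");ms=manip.camera_model("scene")
A=max(blobs(b,"yellow",(204,167)));B=max(blobs(a,"yellow",(280,210),150));print(tri((ms,m),(A[2],B[2])))
cv2.imwrite("pics/c3.png",np.hstack([cv2.resize(b[130:290,170:330],(400,400)),cv2.resize(a[110:310,180:380],(400,400))]))
E
```

```text
[0.48155922 0.16273284 0.25157987] [-0.31068359 -0.53024116 -0.5283615 ]
(array([0.48343169, 0.16219236, 0.1508997 ]), [np.float64(0.0003221995599650773), np.float64(0.0003221995599650901)])
```

View pics/c3.png

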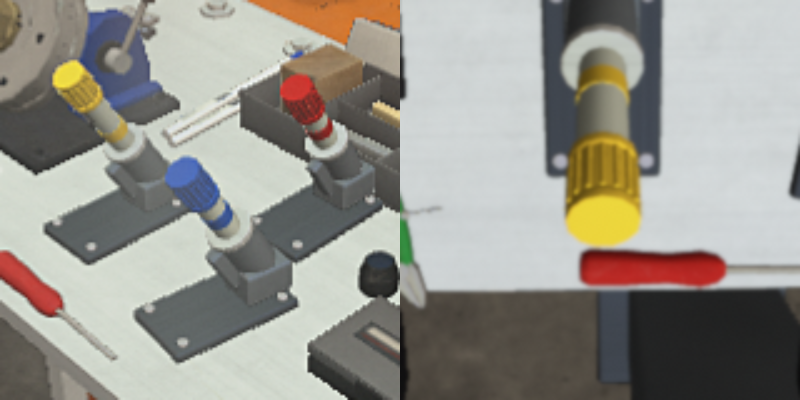

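The yellow cap is out, with its centre matching the 150 mm position and its tube at rest. Red and blue are shut, and the gripper is clear.

```bash
python3 -c "
from rig import manip
print(manip.finish_job())"
```

```text
the job is handed in; nothing more can be done
None
```

Job handed in: the red cap was pushed home first, then the yellow cap was pulled out to its stop and released. Both snaps were felt and seen in the pictures, blue stayed shut, and no bystander was touched; no verdict came back.

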